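# Pack the setting rings on their post and close the carton

### The job

Take the black protective cap off the post in the carton and stand it upright on the cork mat, then thread all the steel rings that are there down the post, largest at the bottom to smallest on top, each lowered gently (not dropped) until it lies fully home. When the stack is complete, fold the carton's two short flaps flat shut, and only then its two long flaps over them; do not knock over the dial stand.

Things in the scene. Friction and masses are not known exactly. Their poses are not given: they have to be found in the camera images.
- case: open cardboard carton fixed to the table, outside 158 x 158 mm, walls 4 mm thick and 116 mm high, floor 5 mm thick, four flaps at the rim. Origin: centre of its underside; x points to the far flap's side, y to the left flap's side, z up
- post_foot (a point): foot of the upright round steel post in the middle of the carton, on the carton's inner floor (5 mm above the table); same axes as the carton. Post 20 mm in diameter, 100 mm tall, its top 10 mm tapering to 10 mm diameter
- post_tip (a point): top of the post, 100 mm above its foot
- sleeve: black plastic protective cap, a tube of 36 mm outside diameter, 60 mm tall, 23 mm bore, closed at its top end (8 mm thick), 50 g. It sits over the top of the post to begin with (its closed end on the post's tip). Origin: centre of its lower, open end; z up along its axis
- mat: flat cork mat 110 x 110 mm, 3 mm thick, fixed to the table. Origin: centre of its underside
- ring_a: plain steel setting ring, 70 mm outside diameter, 24 mm bore, 22 mm thick, about 0.58 kg, lying flat. Origin: centre of its underside; z up along its axis. Not every ring is there each time
- ring_b: plain steel setting ring, 61 mm outside diameter, 24 mm bore, 22 mm thick, about 0.42 kg, lying flat. Origin: centre of its underside; z up along its axis. Not every ring is there each time
- ring_c: plain steel setting ring, 52 mm outside diameter, 24 mm bore, 22 mm thick, about 0.29 kg, lying flat. Origin: centre of its underside; z up along its axis. Not every ring is there each time
- ring_d: plain steel setting ring, 43 mm outside diameter, 24 mm bore, 22 mm thick, about 0.17 kg, lying flat. Origin: centre of its underside; z up along its axis. Not every ring is there each time
- near_flap (a joint): short cardboard flap hinged on the rim of the carton's -x (robot) side (carton's axes); 52 mm from hinge to free edge, 150 mm wide, 4 mm thick. Its hinge line is 79 mm from the carton's middle and 118 mm above the carton's underside. Angle in rad: 0 = folded flat shut, 1.57 = upright, more = leaning outward (2.4 at most). Stiff crease: stays where it is left, about 1 N at the edge moves it
- near_flap_edge (a point): middle of the free edge of the near flap
- far_flap (a joint): short cardboard flap hinged on the rim of the carton's +x side (carton's axes); 52 mm from hinge to free edge, 150 mm wide, 4 mm thick. Its hinge line is 79 mm from the carton's middle and 118 mm above the carton's underside. Angle in rad: 0 = folded flat shut, 1.57 = upright, more = leaning outward (2.4 at most). Stiff crease: stays where it is left, about 1 N at the edge moves it
- far_flap_edge (a point): middle of the free edge of the far flap
- left_flap (a joint): long cardboard flap hinged on the rim of the carton's +y side (carton's axes); 77 mm from hinge to free edge, 157 mm wide, 4 mm thick. Its hinge line is 79 mm from the carton's middle and 123 mm above the carton's underside. Angle in rad: 0 = folded flat shut, 1.57 = upright, more = leaning outward (2.4 at most). Stiff crease: stays where it is left, about 1 N at the edge moves it
- left_flap_edge (a point): middle of the free edge of the left flap
- right_flap (a joint): long cardboard flap hinged on the rim of the carton's -y side (carton's axes); 77 mm from hinge to free edge, 157 mm wide, 4 mm thick. Its hinge line is 79 mm from the carton's middle and 123 mm above the carton's underside. Angle in rad: 0 = folded flat shut, 1.57 = upright, more = leaning outward (2.4 at most). Stiff crease: stays where it is left, about 1 N at the edge moves it
- right_flap_edge (a point): middle of the free edge of the right flap
- dial_stand: dial indicator on a round 64 mm base with a 185 mm column, a bystander. Origin: centre of its underside, z up
Not all that is in view belongs to the job. What is shaped like the ring_c but blue is not meant. Several things have the shape of the sleeve; the one meant has the colours described above.

How it is judged:
On the way, in this order (a step that is already met when the one before it is completed fails the run):
1. the cap stands on the mat (horizontal distance between sleeve and mat below 0.055 m and height (world z) of sleeve below 0.008 m and angle between sleeve's own z axis and vertical below 0.1 rad), for 0.2 s.
2. all rings home on the post, largest lowest, all flaps still open (horizontal distance between each of ring_a, ring_b, ring_c, ring_d and post_foot below 0.005 m and angle between each of ring_a, ring_b, ring_c, ring_d's own z axis and vertical below 0.06 rad and linear speed of each of ring_a, ring_b, ring_c, ring_d below 0.03 m/s and z of ring_a in the frame of post_foot between -0.004 and 0.004 m and (z of ring_b in the frame of post_foot between -0.004 and 0.004 m or z of ring_b in the frame of ring_a between 0.018 and 0.026 m) and (z of ring_c in the frame of post_foot between -0.004 and 0.004 m or z of ring_c in the frame of ring_a between 0.018 and 0.026 m or z of ring_c in the frame of ring_b between 0.018 and 0.026 m) and (z of ring_d in the frame of post_foot between -0.004 and 0.004 m or z of ring_d in the frame of ring_a between 0.018 and 0.026 m or z of ring_d in the frame of ring_b between 0.018 and 0.026 m or z of ring_d in the frame of ring_c between 0.018 and 0.026 m) and contact force between each of ring_a, ring_b, ring_c, ring_d and the fingers below 0.1 N and value of joint each of near_flap, far_flap, left_flap, right_flap above 0.6 rad), for 0.2 s.
3. both short flaps shut, the long ones still open (value of joint each of near_flap, far_flap below 0.12 rad and value of joint each of left_flap, right_flap above 0.6 rad), for 0.1 s.
4. both long flaps shut as well (value of joint each of near_flap, far_flap, left_flap, right_flap below 0.12 rad), for 0.2 s.
At the end, for the whole second after the job is handed in: Rings present on the post, level, at rest, largest within 4 mm of the floor, each other lying within 4 mm on a larger one; cap upright (0.1 rad), its middle within 55 mm of the mat's middle; all four flaps within 0.12 rad of shut (all of step 1 and all of step 4 and horizontal distance between each of ring_a, ring_b, ring_c, ring_d and post_foot below 0.005 m and angle between each of ring_a, ring_b, ring_c, ring_d's own z axis and vertical below 0.06 rad and linear speed of each of ring_a, ring_b, ring_c, ring_d, sleeve below 0.03 m/s and z of ring_a in the frame of post_foot between -0.004 and 0.004 m and (z of ring_b in the frame of post_foot between -0.004 and 0.004 m or z of ring_b in the frame of ring_a between 0.018 and 0.026 m) and (z of ring_c in the frame of post_foot between -0.004 and 0.004 m or z of ring_c in the frame of ring_a between 0.018 and 0.026 m or z of ring_c in the frame of ring_b between 0.018 and 0.026 m) and (z of ring_d in the frame of post_foot between -0.004 and 0.004 m or z of ring_d in the frame of ring_a between 0.018 and 0.026 m or z of ring_d in the frame of ring_b between 0.018 and 0.026 m or z of ring_d in the frame of ring_c between 0.018 and 0.026 m)); the robot touches nothing.
It fails at once if a ring was dropped inside the carton (faster than 0.8 m/s) ((horizontal distance between ring_a and post_foot below 0.02 m and z of ring_a in the frame of post_foot below 0.1 m and linear speed of ring_a above 0.8 m/s) or (horizontal distance between ring_b and post_foot below 0.02 m and z of ring_b in the frame of post_foot below 0.1 m and linear speed of ring_b above 0.8 m/s) or (horizontal distance between ring_c and post_foot below 0.02 m and z of ring_c in the frame of post_foot below 0.1 m and linear speed of ring_c above 0.8 m/s) or (horizontal distance between ring_d and post_foot below 0.02 m and z of ring_d in the frame of post_foot below 0.1 m and linear speed of ring_d above 0.8 m/s)).
It fails at once if the dial stand was knocked over (angle between dial_stand's own z axis and vertical above 0.4 rad).
Of ring_a, ring_b, ring_c, ring_d only 2 to 4 are there at a start; the rules pass over those that are not, and their reading is None.
At some moment in a run one of ring_a, ring_b, ring_c, ring_d may be knocked a few centimetres aside while the robot is not near it.
It also fails if it takes over 210 s, if anything falls off the work surface, if the arm or the gripper's body presses on something with over 40 N, if the wrist force passes 120 N, or if a joint passes its speed limit or range.

### The arm

A 6-joint arm with a two-finger parallel gripper is mounted at the origin on the work surface. World frame = base frame: x ahead of the robot, y to its left, z up, the work surface at z = 0. Lengths are in m, angles in rad, forces in N, time in s.
With the tool pointing down it reaches from about 0.35 to 0.725 m from the base axis. Payload 6 kg.
Tool frame: the origin (TCP) lies on the centre line of the jaws, within the pads' length; the fingertips stand 17 mm ahead of it and the grasp point (between the pads) lies 2 mm behind it; z points along the fingers, y is the line along which they close (so a half turn about z gives the same grasp; the last joint's range is limited). The gripper opens to 85 mm and grips with 20 to 120 N. Pads are 22 mm wide; open, the fingers measure 114 mm over their backs; the gripper's body (76 mm by 85 mm) begins 54 mm behind the grasp point. The pads swing forward as they close: fully open they stand 13 mm farther back than shut.
Start: joints at [-0.974, 0.04, 0.085, 0, -1.615, -0.334], TCP at [0.156, -0.579, 0.248] pointing down, gripper open.
Joint ranges: [-2.56, 2.56], [-1.29, 2.01], [-1.08, 1.49], [-3.29, 1.98], [-2.81, -0.18], [-2.99, 2.99]. Speed limits (rad/s): [2.57, 2.57, 3.01, 3.14, 3.14, 3.14].

### API

Orientations are given as a unit quaternion [w, x, y, z].
In Python, from workcell import arm gives the robot as it stands. The module is installed in compiled form; this text tells all that it offers.
- The arm moves only by the shell command python3 -m creep 'ROWS' [FORCE]. ROWS is JSON, a list that holds one entry, the list of rows, each a list of 5 numbers: the opening, from -1 (shut) to 1 (fully open), then the shift along the tool's x, y, z in cm, then the turn about the tool's z in degrees. A call has 1 to 10 rows; each row is the pose to reach, as a shift and turn from the pose commanded when the call began, along the tool's axes at that moment; what a row does not reach only later rows make up. A row lasts 1/8 s, in which the tool goes at most 62.5 mm and 10.7 degrees, less where a joint would pass 70% of its speed; a pose out of reach is approached as far as the arm can. A call with a gripper value outside its range is refused whole. The fingers move at their own pace and stop on an object; FORCE is the grip in N (left out, the last holds). Time passes only in rows, so rows that repeat a pose let the fingers close. It gives the time, the measured TCP pose, the force, the opening and the grip force at its end, in the units of the state.
- arm.read_state(): the state, without advancing time (a new reading comes with each control period).
- arm.grab_frame(name): name is "scene" or "side" or "wrist"; returns a dict with "frame" (420x560x3 uint8, red, green, blue), "intrinsics" (3x3 intrinsics, pixels), "xyz" and "orientation" of the camera in the world. Camera axes: x right, y down, z forward; pixel columns grow to the right and rows downward; lengths in m; the calibration is good to about 2 mm. A picture is of the moment at which its call begins. There is no depth.
- arm.close_job(): hands the job in; it is judged then, once.
The state is a dict: "time": time; "qpos": joint angles; "dq": joint speeds; "tau": joint torques, N m; "position": TCP position; "eef_rot": TCP orientation; "ft_force": force on the tool from outside, world axes, zero at the start; "torque": the same for the moment, N m; "gripper_width": finger opening in m; "finger_force": force on a finger pad.
Only numpy, scipy, OpenCV 4.12 (cv2) and the standard library are available. Lean on these libraries where they do the work, as an engineer would, in place of code of your own. Each camera call takes 0.05 s, during which the arm holds its last target. There are 200 camera calls.

## Working session

There is one attempt and no reset: what is moved stays moved. The work goes in short steps, Python scripts to look and compute and a shell command to move; the robot and the scene stay as the last step left them, time stands still between calls to the robot, and variables do not carry over. Pictures are saved under pics/ and viewed, at most 14 in all, crops included, and the job is handed in when it is done.

```bash
mkdir -p pics; ls
cat > h.py <<'E'
import numpy as np, cv2
from scipy.spatial.transform import Rotation as R
from workcell import arm
def rot(q): return R.from_quat([q[1],q[2],q[3],q[0]]).as_matrix()
def grab(n,save=None):
    f=arm.grab_frame(n)
    if save: cv2.imwrite('pics/'+save,f['frame'][:,:,::-1])
    return f
def ray(f,uv):
    K=np.array(f['intrinsics']);d=rot(f['orientation'])@np.linalg.inv(K)@np.array([uv[0],uv[1],1.]);return np.array(f['xyz']),d/np.linalg.norm(d)
def onplane(f,uv,z):
    o,d=ray(f,uv);return o+d*(z-o[2])/d[2]
def proj(f,p):
    K=np.array(f['intrinsics']);c=K@(rot(f['orientation']).T@(np.array(p,float)-np.array(f['xyz'])));return c[:2]/c[2]
def tri(f1,a,f2,b):
    o1,d1=ray(f1,a);o2,d2=ray(f2,b)
    t=np.linalg.lstsq(np.c_[d1,-d2],o2-o1,rcond=None)[0];p=o1+d1*t[0];q=o2+d2*t[1];return (p+q)/2,np.linalg.norm(p-q)
def delta(target):
    s=arm.read_state();return rot(s['eef_rot']).T@(np.array(target)-np.array(s['position']))*100
E
python3 - <<'E'
from h import *
import pickle
d={}
for n in ['scene','side','wrist']:
    f=grab(n,n+'0.png');d[n]=f;print(n,f['xyz'],rot(f['orientation'])[:,2],f['intrinsics'][0])
pickle.dump(d,open('f0.pkl','wb'))
print(arm.read_state())
E
```

```text
pics
scene [1.01961847 0.52636239 0.83907576] [-0.42964997 -0.58421651 -0.68854337] [528.7879136    0.         293.72774713]
side [0.24247328 0.74233165 0.77759511] [ 0.27343631 -0.75096862 -0.60106465] [458.05211291   0.         280.39670947]
wrist [ 0.07811277 -0.60094955  0.3738999 ] [ 0.30532016  0.08457604 -0.94848642] [341.51651862   0.         279.07135208]
{'time': 0.15, 'qpos': array([-9.74335181e-01,  4.06548301e-02,  8.40403082e-02, -3.28667247e-04,
       -1.61553764e+00, -3.33697218e-01]), 'dq': array([ 0.00140511, -0.0036276 ,  0.00231617,  0.00167575, -0.00010705,
        0.00105379]), 'tau': array([-2.18580368e-03, -3.68613482e+01,  3.47693217e+01,  6.93631500e+00,
       -4.37657145e-03, -1.52470898e-05]), 'position': array([ 0.1558397 , -0.57915579,  0.24752061]), 'eef_rot': array([-1.57304961e-04, -1.31011466e-01,  9.91380608e-01,  6.79543951e-04]), 'ft_force': array([ 0.20011717, -0.87056907,  0.08721964]), 'torque': array([-0.06309397,  0.04251988, -0.0427725 ]), 'finger_force': 0.0, 'gripper_width': 0.08576951662873152}
```

View pics/scene0.png

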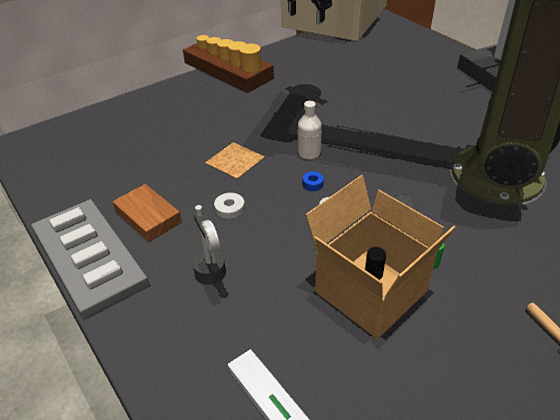

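View pics/side0.png

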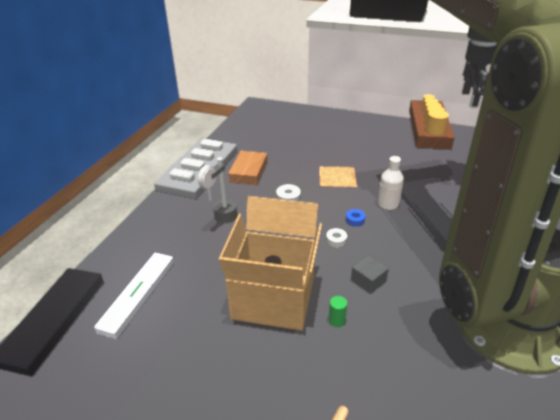

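The scene view shows the black cap inside the carton at (375,260). The green one at side (338,310) is a decoy. The cork mat is at (235,160) and the dial stand at (208,265). The white rings are at scene (229,205) and side (337,237), and the blue decoy ring is at (313,180).

Run:
```python
from h import *
import pickle
d=pickle.load(open('f0.pkl','rb'))
S,D=d['scene'],d['side']
def ringmask(f,box):
    x0,y0,x1,y1=box; im=f['frame'][y0:y1,x0:x1]; hsv=cv2.cvtColor(im,cv2.COLOR_RGB2HSV)
    m=((hsv[...,2]>110)&(hsv[...,1]<50)).astype(np.uint8)
    cs,h=cv2.findContours(m,cv2.RETR_CCOMP,cv2.CHAIN_APPROX_NONE)
    for c,hh in zip(cs,h[0]):
        if len(c)<8: continue
        c=c+[x0,y0]; yield c.reshape(-1,2).astype(float),hh[3]>=0
for f,n,box in [(S,'scene',(205,185,250,225)),(D,'side',(270,178,306,206)),(D,'side2',(320,222,355,252))]:
    for c,hole in ringmask(f,box):
        P=np.array([onplane(f,p,.022 )[:2] for p in c])
        (ctr,r)=cv2.minEnclosingCircle(P.astype(np.float32))
        print(n,'hole' if hole else 'outer',len(c),c.mean(0),ctr,r*2000, np.ptp(P,axis=0)*1000)
# mat
for f in (S,D):
    hsv=cv2.cvtColor(f['frame'],cv2.COLOR_RGB2HSV)
    m=((hsv[...,0]>8)&(hsv[...,0]<22)&(hsv[...,1]>90)&(hsv[...,2]>140)).astype(np.uint8)
    box=(200,138,270,182) if f is S else (312,160,364,192)
    mm=np.zeros_like(m);mm[box[1]:box[3],box[0]:box[2]]=1;m=m*mm
    c=max(cv2.findContours(m,0,1)[0],key=cv2.contourArea).reshape(-1,2)
    P=np.array([onplane(f,p,.003)[:2] for p in c]);print('mat',cv2.minAreaRect((P*1000).astype(np.float32)))
    # black cap
    box=(360,240,392,285) if f is S else (258,250,290,272)
    v=hsv[box[1]:box[3],box[0]:box[2]]
    k=((v[...,2]<60)).astype(np.uint8)
    c=max(cv2.findContours(k,0,1)[0],key=cv2.contourArea).reshape(-1,2)+box[:2]
    print('cap',cv2.boundingRect(c),[onplane(f,p,.113) for p in [(c[:,0].mean(),c[:,1].min()+5)]])
a=cv2.resize(S['frame'][170:340,290:470],None,fx=2.2,fy=2.2,interpolation=2);b=cv2.resize(D['frame'][185:335,210:390],None,fx=2.2,fy=2.2,interpolation=2)
b=cv2.copyMakeBorder(b,0,a.shape[0]-b.shape[0],0,0,0)
cv2.imwrite('pics/c1.png',np.hstack([a,b])[:,:,::-1])
```

```text
scene outer 21 [208.33333333 222.33333333] (0.6693178415298462, -0.26876145601272583) 23.528365418314934 [15.47195513 22.03960963]
scene outer 72 [228.59722222 202.48611111] (0.6000417470932007, -0.2982850670814514) 73.55020195245743 [69.85222157 71.51540255]
scene hole 25 [228.72 202.2 ] (0.5997363328933716, -0.2982347011566162) 26.48593857884407 [23.952499   23.53525139]
side outer 112 [288.125      188.41964286] (0.6017083525657654, -0.30659133195877075) 157.59417414665222 [135.35387804 126.82622315]
side2 outer 122 [336.33606557 237.13114754] (0.41713133454322815, -0.1416114866733551) 138.0881369113922 [109.37353201 131.41710896]
mat ((488.63916015625, -450.9720764160156), (111.67462158203125, 111.22758483886719), 16.692523956298828)
cap (365, 247, 21, 32) [array([0.50288315, 0.07907094, 0.113     ])]
mat ((485.6594543457031, -448.30157470703125), (112.64690399169922, 109.18511199951172), 18.380706787109375)Traceback (most recent call last):
  File "<stdin>", line 29, in <module>
ValueError: max() iterable argument is empty
```

Run:
```python
from h import *
import pickle
d=pickle.load(open('f0.pkl','rb'))
S,D=d['scene'],d['side']
g=D['frame'].min(2)
x0,y0,x1,y1=318,222,358,254
for th in (120,150,170):
    m=(g[y0:y1,x0:x1]>th).astype(np.uint8)
    cs,h=cv2.findContours(m,cv2.RETR_CCOMP,cv2.CHAIN_APPROX_NONE)
    for c,hh in zip(cs,h[0]):
        if len(c)<10: continue
        c=c.reshape(-1,2)+[x0,y0];P=np.array([onplane(D,p,.022)[:2] for p in c.astype(float)])
        print(th,hh[3]>=0,c.min(0),c.max(0),P.mean(0),np.ptp(P,axis=0)*1000, cv2.minEnclosingCircle(P.astype(np.float32)))
a=cv2.resize(S['frame'][170:340,290:470],None,fx=2.2,fy=2.2,interpolation=2);b=cv2.resize(D['frame'][185:335,210:390],None,fx=2.2,fy=2.2,interpolation=2)
b=cv2.copyMakeBorder(b,0,a.shape[0]-b.shape[0],0,0,0)
cv2.imwrite('pics/c1.png',np.hstack([a,b])[:,:,::-1])
```

```text
120 False [325 226] [348 248] [ 0.41463318 -0.14309376] [61.47710625 87.41478993] ((0.4123203158378601, -0.14237672090530396), 0.04416121914982796)
120 False [318 222] [322 243] [ 0.46050305 -0.14706973] [20.45946878 84.86192542] ((0.45800310373306274, -0.1457291543483734), 0.043021272867918015)
150 False [326 228] [347 243] [ 0.41581773 -0.14837667] [55.58788616 62.71700491] ((0.4151424765586853, -0.14751437306404114), 0.031531400978565216)
150 True [334 234] [340 236] [ 0.41405452 -0.14878248] [14.49111755 10.99361885] ((0.41405296325683594, -0.14877359569072723), 0.007748467847704887)
170 False [326 228] [347 242] [ 0.41570596 -0.14944334] [53.03032387 58.18024113] ((0.415272057056427, -0.14891289174556732), 0.029197538271546364)
170 True [332 232] [340 237] [ 0.41617261 -0.14897288] [21.24262149 20.17371262] ((0.41616398096084595, -0.1491844803094864), 0.011032910086214542)
```

View pics/c1.png

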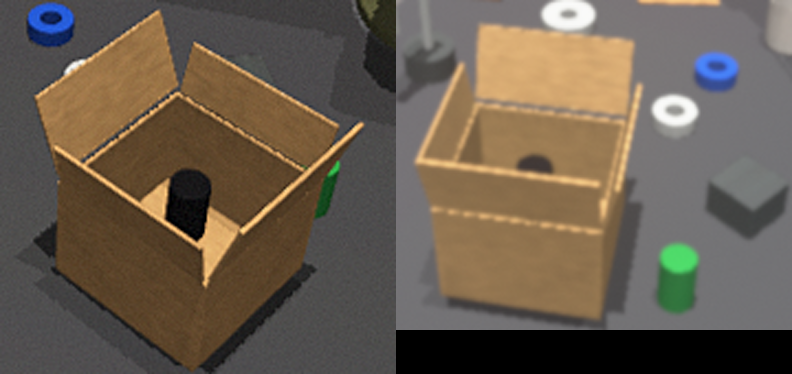

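The black cap on the post is the one meant, since the other cap shape is green. The second ring is at side (337,236) and measures about 52–58 mm. Next I work out the carton's pose.

Run:
```python
from h import *
import pickle
d=pickle.load(open('f0.pkl','rb'))
S,D=d['scene'],d['side']
T=lambda p:(290+p[0]/2.2,170+p[1]/2.2)
U=lambda p:(210+(p[0]-396)/2.2,185+p[1]/2.2)
for n,f,p,z in [('far',S,T((178,95)),.118),('A',S,T((83,163)),.118),('B',S,T((308,172)),.118),('b0',S,T((190,368)),0),('b1',S,T((57,270)),0),
 ('s0',D,U((449,293)),0),('s1',D,U((601,317)),0),('r0',D,U((431,210)),.118),('r1',D,U((602,232)),.118)]:
    print(n,np.round(p,1),onplane(f,p,z).round(4))
# cap top ellipse centre
print(onplane(S,T((189,182)),.113),onplane(D,U((535,166)),.113))
print(tri(S,T((189,182)),D,U((535,166))))
print(proj(d['wrist'],[.416,-.149,.02]))
```

```text
far [370.9 213.2] [ 4.415e-01 -2.000e-04  1.180e-01]
A [327.7 244.1] [0.5637 0.0128 0.118 ]
B [430.  248.2] [0.4199 0.1365 0.118 ]
b0 [376.4 337.3] [0.5695 0.1673 0.    ]
b1 [315.9 292.7] [0.5933 0.0177 0.    ]
s0 [234.1 318.2] [0.5618 0.1671 0.    ]
s1 [303.2 329.1] [0.4125 0.1466 0.    ]
r0 [225.9 280.5] [0.5679 0.1723 0.118 ]
r1 [303.6 290.5] [0.4133 0.148  0.118 ]
[0.50372738 0.08073348 0.113     ] [0.50052508 0.08266721 0.113     ]
(array([0.50173045, 0.07916545, 0.10988913]), np.float64(0.0006089693754470352))
[528.05299698 431.61139351]
```

Carton centre is about (0.502, 0.080) with yaw about +8.5°. I'm moving up to get a wrist view.

```bash
python3 -m creep '[[[1,0,0,-6,0],[1,-5,6,-12,0],[1,-38,40,-15,0],[1,-38,40,-15,0],[1,-38,40,-15,0],[1,-38,40,-15,0],[1,-38,40,-15,0],[1,-38,40,-15,0],[1,-38,40,-15,0],[1,-38,40,-15,0]]]' 30; python3 -m creep '[[[1,-3,0,0,-8],[1,-6,2,0,-8]]]'
python3 - <<'E'
from h import *
f=grab('wrist','w1.png');s=arm.read_state();print(s['position'],s['qpos'],f['xyz'])
import pickle;pickle.dump(f,open('w1.pkl','wb'))
d=pickle.load(open('f0.pkl','rb'))
print('stand',onplane(d['scene'],(209,268),.01),onplane(d['side'],(226,214),.01))
E
```

```text
time: 1.4
position: [0.4169, -0.0966, 0.3982]
eef_rot: [0.0, -0.131, 0.991, 0.0]
ft_force: [1.1, -1.4, 0.6]
gripper_width: 0.0852
finger_force: 0.0
time: 1.65
position: [0.4702, -0.0628, 0.3974]
eef_rot: [-0.0, -0.201, 0.98, 0.0]
ft_force: [-0.3, 0.5, 0.1]
gripper_width: 0.0854
finger_force: 0.0
[ 0.47197799 -0.06027839  0.39555151] [ 2.97500766e-01 -2.17652833e-01  1.17366378e-01 -1.66326222e-03
 -1.90861247e+00 -1.46413120e+00] [ 0.39620814 -0.09533695  0.52400233]
stand [ 0.73380352 -0.16116755  0.01      ] [ 0.7285395  -0.15264358  0.01      ]
```

View pics/w1.png

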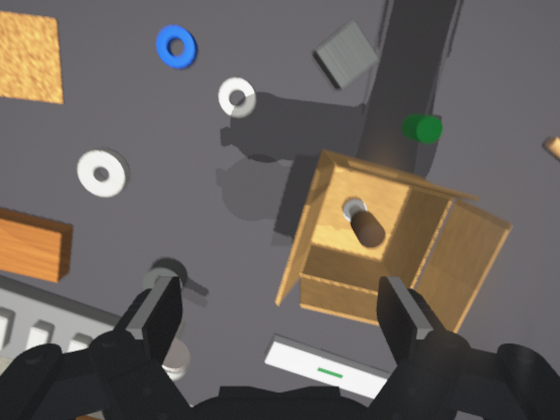

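The wrist view shows only two steel rings: the large one at (102,173) and the smaller at (237,97). The blue decoy is at (177,46), and the cap on the post is at (370,230).

Run:
```python
from h import *
import pickle
f=pickle.load(open('w1.pkl','rb'));im=f['frame'];hsv=cv2.cvtColor(im,cv2.COLOR_RGB2HSV)
for n,(x0,y0,x1,y1) in dict(a=(70,140,140,206),c=(212,70,264,124)).items():
    m=((hsv[y0:y1,x0:x1,2]>135)&(hsv[y0:y1,x0:x1,1]<40)).astype(np.uint8)
    cs,h=cv2.findContours(m,cv2.RETR_CCOMP,1)
    for c,hh in zip(cs,h[0]):
        if len(c)<10: continue
        c=c.reshape(-1,2)+[x0,y0];P=np.array([onplane(f,p,.022)[:2] for p in c.astype(float)])
        print(n,hh[3]>=0,P.mean(0),np.ptp(P,axis=0)*1000,cv2.minEnclosingCircle(P.astype(np.float32)))
# flap: free-edge corners and rim corners, hand pixels
S=pickle.load(open('f0.pkl','rb'))['scene']
crop=cv2.resize(im[140:340,270:520],None,fx=3,fy=3,interpolation=2);cv2.imwrite('pics/w1c.png',crop[:,:,::-1])
```

```text
a False [ 0.60077615 -0.29710963] [71.67713548 71.84145319] ((0.6007665991783142, -0.29670900106430054), 0.03668863698840141)
a True [ 0.60114434 -0.29702181] [23.31194161 22.8093998 ] ((0.6009103059768677, -0.296995609998703), 0.012226562947034836)
c False [ 0.41924106 -0.14976212] [52.87547309 53.02173529] ((0.41964495182037354, -0.14981907606124878), 0.026858188211917877)
c True [ 0.42047659 -0.14814771] [23.80989844 24.16912673] ((0.4204765558242798, -0.14825311303138733), 0.012779715470969677)
```

View pics/w1c.png

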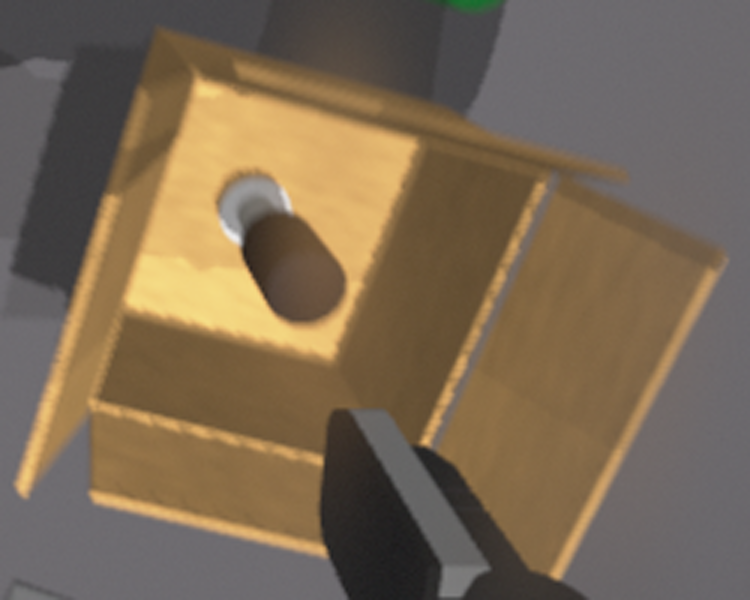

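Run:
```python
from h import *
import pickle
f=pickle.load(open('w1.pkl','rb'));T=lambda p:(270+p[0]/3,140+p[1]/3)
print('foot',onplane(f,T((254,207)),.007),'cap',onplane(f,T((306,286)),.113))
C=np.array([.502,.0805]);th=np.radians(8.5)
for n,p in dict(rfe=(155,30),nfe=(622,176),lfe=(722,256),ffe=(95,497),rf2=(22,490)).items():
    for z in (.16,.17,.19):
        q=onplane(f,T(p),z)[:2]-C;print(n,z,(np.array([[np.cos(th),np.sin(th)],[-np.sin(th),np.cos(th)]])@q).round(3))
for p in [(545,180),(95,403),(418,140),(196,78),(335,358)]:
    z=.118 if p in[(545,180),(95,403)] else .005
    q=onplane(f,T(p),z)[:2]-C;print(p,(np.array([[np.cos(th),np.sin(th)],[-np.sin(th),np.cos(th)]])@q).round(3))
print(delta([.502,.0805,.3955]))
```

```text
foot [0.50439438 0.08259238 0.007     ] cap [0.50547966 0.08333837 0.113     ]
rfe 0.16 [-0.09  -0.101]
rfe 0.17 [-0.092 -0.102]
rfe 0.19 [-0.094 -0.105]
nfe 0.16 [-0.083  0.082]
nfe 0.17 [-0.084  0.076]
nfe 0.19 [-0.087  0.063]
lfe 0.16 [-0.063  0.133]
lfe 0.17 [-0.065  0.125]
lfe 0.19 [-0.069  0.109]
ffe 0.16 [ 0.099 -0.069]
ffe 0.17 [ 0.093 -0.071]
ffe 0.19 [ 0.081 -0.076]
rf2 0.16 [ 0.104 -0.099]
rf2 0.17 [ 0.097 -0.1  ]
rf2 0.19 [ 0.085 -0.104]
(545, 180) [-0.068  0.08 ]
(95, 403) [ 0.079 -0.072]
(418, 140) [-0.053  0.073]
(196, 78) [-0.055 -0.049]
(335, 358) [0.076 0.075]
[-8.30292499e+00  1.17584098e+01  5.31844714e-03]
```

```bash
python3 -m creep '[[[1,-8.5,11.8,0,-10],[1,-8.5,11.8,0,-20],[1,-8.5,11.8,0,-30],[1,-8.5,11.8,0,-30],[1,-8.5,11.8,0,-30]]]'
python3 - <<'E'
from h import *
f=grab('wrist','w2.png');print(delta([.5035,.082,.092]), rot(arm.read_state()['eef_rot'])[:,0],arm.read_state()['qpos'])
import pickle;pickle.dump(f,open('w2.pkl','wb'))
for z,p in ((.113,(.5035,.082,.113)),(.007,(.5035,.082,.007))): print(proj(f,p))
E
```

```text
time: 2.33
position: [0.5012, 0.0775, 0.3979]
eef_rot: [0.0, -0.445, 0.895, -0.0]
ft_force: [-0.5, -0.7, 0.5]
gripper_width: 0.0856
finger_force: 0.0
[-0.5119518   0.11095373 30.6132903 ] [-6.03295292e-01 -7.97517799e-01 -3.89584937e-04] [ 5.50884498e-01 -1.37078478e-01  1.91351203e-01  1.31625358e-04
 -1.89875911e+00 -1.19846880e+00]
[280.40341926 170.95127256]
[280.12047261 156.50974145]
```

View pics/w2.png

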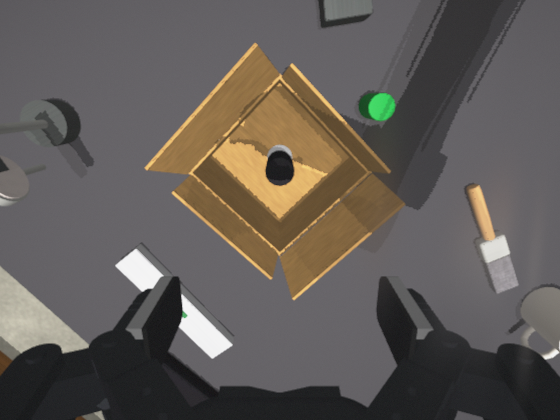

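Run:
```python
from h import *
import pickle
f=pickle.load(open('w2.pkl','rb'));im=f['frame']
c=[onplane(f,p,.118)[:2] for p in ((280,82),(367,172),(280,250),(190,173))]
print(np.round(c,4),(c[0]+c[2])/2,(c[1]+c[3])/2,np.linalg.norm(c[0]-c[2]),np.linalg.norm(c[1]-c[3]))
d=c[1]-c[0],c[2]-c[3];print([np.degrees(np.arctan2(v[1],v[0])) for v in d],[np.degrees(np.arctan2(*(c[i]-c[j])[::-1])) for i,j in((1,2),(0,3))])
m=(im[140:195,255:305].max(2)<45).astype(np.uint8);k=max(cv2.findContours(m,0,1)[0],key=cv2.contourArea);x,y,w,h=cv2.boundingRect(k);print(x+255,y+140,w,h)
b=(x+255+w/2,y+140+h); # bottom-most = near side of top rim
n=onplane(f,b,.113);l=onplane(f,(x+255,169),.113);r=onplane(f,(x+255+w,169),.113);print('near edge',n,'width',np.linalg.norm(l-r))
X=rot(arm.read_state()['eef_rot'])[:,0];print('center from near edge',n[:2]+.018*X[:2], n[:2]-.018*X[:2])
```

```text
[[0.4427 0.0006]
 [0.4201 0.1453]
 [0.5664 0.1644]
 [0.5916 0.0172]] [0.50451046 0.08249552] [0.50589836 0.08125505] 0.205303223783121 0.21410587949883214
[np.float64(98.83912009895), np.float64(99.74477007456383)] [np.float64(-172.5651106297522), np.float64(-173.642724200619)]
266 151 27 30
near edge [0.51197038 0.09137735 0.113     ] width 0.03295248462185765
center from near edge [0.50111107 0.07702203] [0.5228297  0.10573267]
```

```bash
python3 -m creep '[[[1,-0.4,0.1,6,0],[1,-0.4,0.1,12,0],[1,-0.4,0.1,18,0],[1,-0.4,0.1,22,0],[1,-0.4,0.1,25,0],[1,-0.4,0.1,28,0],[1,-0.4,0.1,30.4,0],[1,-0.4,0.1,30.4,0]]]' && python3 -m creep '[[[-0.2,0,0,0,0],[-0.2,0,0,0,0],[-0.2,0,0,0,0],[-0.2,0,0,0,0],[-0.2,0,0,0,0],[-0.2,0,0,0,0]]]' 25
```

```text
time: 3.38
position: [0.5018, 0.0805, 0.0923]
eef_rot: [-0.002, -0.446, 0.895, 0.0]
ft_force: [-0.3, 0.3, 0.6]
gripper_width: 0.0857
finger_force: 0.0
time: 4.12
position: [0.5034, 0.082, 0.0949]
eef_rot: [0.001, -0.447, 0.895, -0.0]
ft_force: [-0.6, -0.7, 5.9]
gripper_width: 0.0349
finger_force: 24.7
```

```bash
python3 -m creep '[[[-0.4,0,0,-2,0],[-0.4,0,0,-5,0],[-0.4,0,0,-9,0],[-0.4,0,0,-14,0],[-0.4,0,0,-19,0],[-0.4,0,0,-24,0],[-0.4,0,0,-24,0]]]' 25
python3 - <<'E'
from h import *
f=grab('wrist','w3.png');import pickle;pickle.dump(f,open('w3.pkl','wb'));s=arm.read_state();print(s['gripper_width'],s['position'],delta([.487,-.450,.3]))
E
```

```text
time: 5.0
position: [0.5038, 0.082, 0.338]
eef_rot: [0.003, -0.447, 0.895, -0.0]
ft_force: [0.3, 0.2, -1.0]
gripper_width: 0.0351
finger_force: 26.2
0.0350083081571582 [0.5032587  0.08222454 0.33502998] [ 43.52737481 -30.68117466   3.40252501]
```

View pics/w3.png

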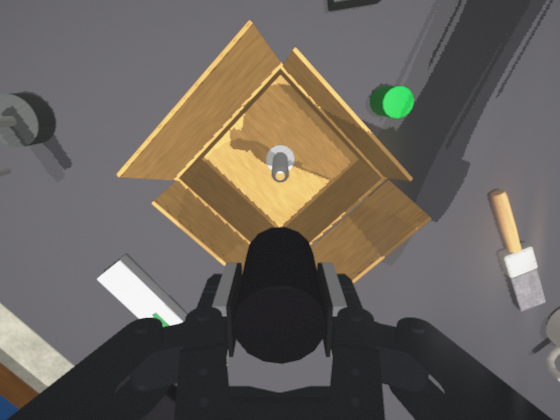

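Run:
```python
from h import *
import pickle
f=pickle.load(open('w3.pkl','rb'));d=pickle.load(open('f0.pkl','rb'));S,D=d['scene'],d['side']
print('post tip',onplane(f,(280,174.5),.105))
print('bottle',onplane(S,(310,156),0),onplane(D,(389,206),0),tri(S,(309,102),D,(395,159)))
K=cv2.resize(f['frame'][140:200,250:310],None,fx=8,fy=8,interpolation=2)
cv2.imwrite('pics/w3c.png',K[:,:,::-1])
```

```text
post tip [0.50387958 0.08110175 0.105     ]
bottle [ 3.23076235e-01 -3.44720820e-01 -1.11022302e-16] [ 0.30992521 -0.34685227  0.        ] (array([ 0.31449674, -0.3614971 ,  0.1478768 ]), np.float64(0.0046604098666005005))
```

View pics/w3c.png

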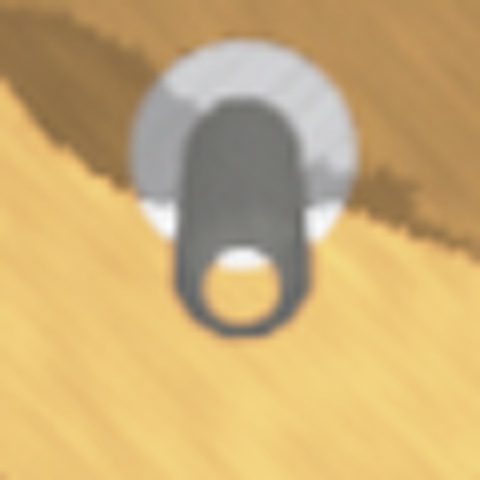

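```bash
python3 -m creep '[[[-0.4,6,-4,0,0],[-0.4,43.5,-30.7,0,0],[-0.4,43.5,-30.7,0,0],[-0.4,43.5,-30.7,0,0],[-0.4,43.5,-30.7,0,0],[-0.4,43.5,-30.7,0,0],[-0.4,43.5,-30.7,0,0],[-0.4,43.5,-30.7,0,0],[-0.4,43.5,-30.7,0,0],[-0.4,43.5,-30.7,0,0]]]' 30; python3 -c "
from h import *
print(delta([.487,-.450,.046]),arm.read_state()['qpos'])"
```

```text
time: 6.3
position: [0.4861, -0.4522, 0.3296]
eef_rot: [-0.001, -0.445, 0.895, 0.003]
ft_force: [-0.6, 0.2, -1.7]
gripper_width: 0.0347
finger_force: 30.1
[-0.23840835 -0.11174989 28.35490579] [-4.49315950e-01  2.46407085e-01  4.61721115e-01 -9.63173438e-04
 -1.79214010e+00 -1.98797019e-01]
```

```bash
python3 -m creep '[[[-0.4,-0.2,-0.1,5,0],[-0.4,-0.2,-0.1,11,0],[-0.4,-0.2,-0.1,17,0],[-0.4,-0.2,-0.1,22,0],[-0.4,-0.2,-0.1,25,0],[-0.4,-0.2,-0.1,27,0],[-0.4,-0.2,-0.1,27.8,0],[-0.4,-0.2,-0.1,28.1,0],[-0.4,-0.2,-0.1,28.3,0],[-0.4,-0.2,-0.1,28.3,0]]]'
python3 - <<'E'
from h import *
import pickle
f=pickle.load(open('w3.pkl','rb'))
print('tip',onplane(f,(280.1,176.4),.105),'foot',onplane(f,(280.5,159),.006))
s=arm.read_state();print(s['position'],s['ft_force'],s['gripper_width'])
E
```

```text
time: 7.55
position: [0.4891, -0.4495, 0.0516]
eef_rot: [0.0, -0.447, 0.895, -0.0]
ft_force: [0.7, -0.4, -0.7]
gripper_width: 0.0346
finger_force: 30.1
tip [0.50504338 0.08282984 0.105     ] foot [0.50407223 0.08240619 0.006     ]
[ 0.4891484  -0.44952154  0.05155266] [ 0.74599576 -0.36435875 -0.66850479] 0.03457314055638833
```

```bash
python3 -m creep '[[[-0.4,0,0,0.2,0],[-0.4,0,0,0.4,0],[-0.4,0,0,0.4,0]]]'; python3 -m creep '[[[-0.4,0,0,0.2,0],[-0.4,0,0,0.4,0],[-0.4,0,0,0.4,0]]]'
```

```text
time: 7.92
position: [0.4887, -0.4492, 0.0464]
eef_rot: [-0.0, -0.447, 0.895, 0.0]
ft_force: [0.3, -0.3, -0.2]
gripper_width: 0.0347
finger_force: 30.1
time: 8.3
position: [0.489, -0.4497, 0.0451]
eef_rot: [-0.0, -0.447, 0.895, -0.001]
ft_force: [-2.9, 3.7, 8.5]
gripper_width: 0.0348
finger_force: 30.5
```

```bash
python3 -m creep '[[[-0.4,0,0,-0.2,0],[-0.1,0,0,-0.2,0],[0.2,0,0,-0.2,0],[0.6,0,0,-0.2,0],[1,0,0,-0.2,0],[1,0,0,-0.2,0],[1,0,0,-3,0],[1,0,0,-9,0],[1,0,0,-15,0],[1,0,0,-21,0]]]'
python3 - <<'E'
from h import *
f=grab('wrist','w4.png');g=grab('scene','s4.png');import pickle;pickle.dump((f,g),open('w4.pkl','wb'))
a=cv2.resize(g['frame'][130:230,190:330],None,fx=2.8,fy=2.8);b=cv2.resize(f['frame'],(392,294));a=cv2.copyMakeBorder(a,0,max(0,294-a.shape[0]),0,0,0)[:294]
cv2.imwrite('pics/c4.png',np.hstack([a,b])[:,:,::-1]);print(delta([.601,-.297,.26]),rot(arm.read_state()['eef_rot'])[:,0])
E
```

```text
time: 9.55
position: [0.4885, -0.4492, 0.2549]
eef_rot: [0.0, -0.447, 0.895, -0.0]
ft_force: [0.8, -0.9, -0.3]
gripper_width: 0.0857
finger_force: 0.0
[-19.00017616   0.39988486   0.24540711] [-6.01307859e-01 -7.99017116e-01  7.12141946e-04]
```

View pics/c4.png

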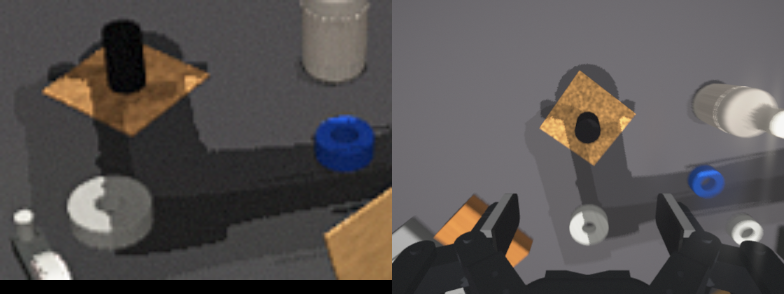

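The cap is standing on the mat (wrist crop 588,125). Next I move above ring_a for a precise look.

```bash
python3 -m creep '[[[1,-6,0.1,-4,0],[1,-12,0.2,-7,0],[1,-19,0.4,-8,0],[1,-19,0.4,-8,0],[1,-19,0.4,-8,0],[1,-19,0.4,-8,0]]]'
cat >> h.py <<'E'
def ring(f,z,approx,r):
    hsv=cv2.cvtColor(f['frame'],cv2.COLOR_RGB2HSV);g=f['frame'].max(2)
    u=proj(f,[approx[0],approx[1],z]);mp=np.zeros(g.shape,np.uint8);cv2.circle(mp,tuple(int(round(v)) for v in u),int(r),1,-1)
    bg=np.median(g[mp>0]);out=[]
    e=cv2.Canny(cv2.GaussianBlur(g,(3,3),0),30,80)*mp
    y,x=np.nonzero(e);P=np.array([onplane(f,p,z)[:2] for p in zip(x.astype(float),y.astype(float))])
    return u,P
def circfit(P,R0,c0,tol=.004):
    c=np.array(c0,float)
    from scipy.optimize import least_squares
    for t in (.008,tol,.0025):
        d=np.linalg.norm(P-c,axis=1);Q=P[abs(d-R0)<t]
        if len(Q)<8: return c,len(Q)
        c=least_squares(lambda c:np.linalg.norm(Q-c,axis=1)-R0,c,loss='soft_l1',f_scale=.001).x
    return c,len(Q)
E
python3 - <<'E'
from h import *
f=grab('wrist','w5.png');s=arm.read_state();print(s['position'])
u,P=ring(f,.022,(.601,-.297),60);print(u,len(P))
print(circfit(P,.035,(.601,-.297)),circfit(P,.012,(.601,-.297)))
E
```

```text
time: 10.4
position: [0.5993, -0.2958, 0.3323]
eef_rot: [-0.0, -0.446, 0.895, 0.0]
ft_force: [-0.9, 0.0, 0.9]
gripper_width: 0.0858
finger_force: 0.0
[ 0.59914938 -0.29609848  0.33235063]
[277.85692515 163.25381447] 554
(array([ 0.59984368, -0.29901319]), 202) (array([ 0.59908352, -0.29942591]), 65)
```

View pics/w5.png

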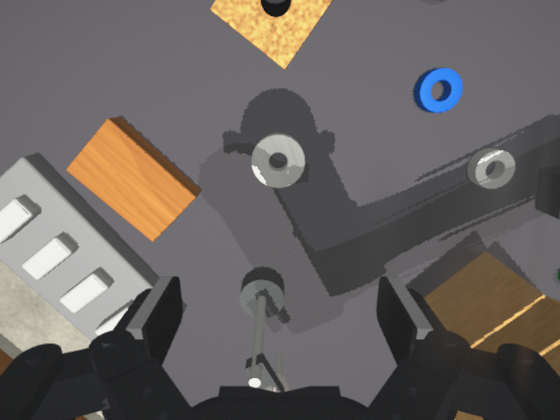

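Ring_a is at (278,160) in this view, which gives (0.5997, -0.299). Descending to grip it high, so the palm will clear the post.

```bash
python3 -m creep '[[[1,0.2,-0.2,5,0],[1,0.2,-0.2,11,0],[1,0.2,-0.2,17,0],[1,0.2,-0.2,22,0],[1,0.2,-0.2,26,0],[1,0.2,-0.2,28.5,0],[1,0.2,-0.2,29.8,0],[1,0.2,-0.2,30.4,0],[1,0.2,-0.2,30.4,0],[1,0.2,-0.2,30.4,0]]]' 60 && python3 -m creep '[[[0.4,0,0,0,0],[0.4,0,0,0,0],[0.4,0,0,0,0],[0.4,0,0,0,0]]]' 60
```

```text
time: 11.7
position: [0.6008, -0.2981, 0.0301]
eef_rot: [0.001, -0.447, 0.895, -0.001]
ft_force: [0.8, 0.6, -0.0]
gripper_width: 0.0853
finger_force: 0.0
time: 12.2
position: [0.6004, -0.2978, 0.0311]
eef_rot: [0.0, -0.447, 0.895, -0.0]
ft_force: [-4.2, 3.2, 8.5]
gripper_width: 0.0649
finger_force: 63.7
```

```bash
python3 -m creep '[[[0.4,0,0,-1,0],[0.4,0,0,-3,0],[0.4,0,0,-6,0],[0.4,0,0,-6,0]]]'
python3 - <<'E'
from h import *
f=grab('wrist');g=grab('scene');s=arm.read_state();print(s['gripper_width'],s['finger_force'],s['ft_force'],s['position'])
import pickle;pickle.dump((f,g),open('w6.pkl','wb'))
u=proj(g,s['position']).astype(int);a=cv2.resize(g['frame'][u[1]-50:u[1]+50,u[0]-65:u[0]+65],(390,300));b=cv2.resize(f['frame'],(400,300))
cv2.imwrite('pics/c6.png',np.hstack([a,b])[:,:,::-1])
E
```

```text
time: 12.7
position: [0.602, -0.2986, 0.0928]
eef_rot: [0.002, -0.447, 0.895, -0.002]
ft_force: [0.3, -0.0, -5.6]
gripper_width: 0.0643
finger_force: 68.1
0.06432013239491012 67.69444920122623 [ 0.58220954  1.24216294 -7.20477925] [ 0.60002389 -0.29749002  0.08807478]
```

View pics/c6.png

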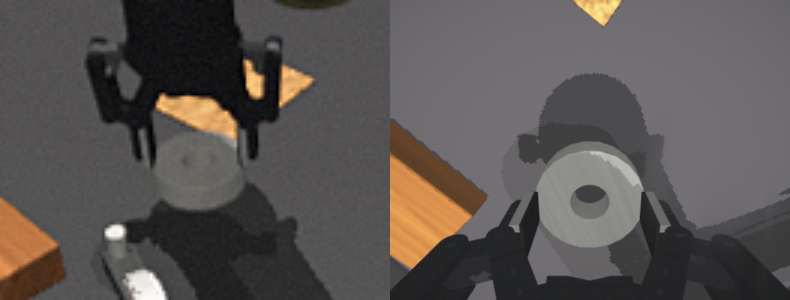

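Gripped, and the force confirms about 0.6 kg, so this is ring_a. Raising it and carrying it over the carton.

```bash
python3 -m creep '[[[0.4,0,0,-5,0],[0.4,0,0,-11,0],[0.4,0,0,-17,0],[0.4,0,0,-22,0],[0.4,0,0,-26,0],[0.4,0,0,-26,0]]]' 80
python3 - <<'E'
from h import *
print(delta([.5045,.0825,.345]),arm.read_state()['position'])
E
```

```text
time: 13.55
position: [0.6008, -0.2983, 0.3512]
eef_rot: [0.002, -0.447, 0.895, -0.002]
ft_force: [0.2, 0.6, -5.9]
gripper_width: 0.0626
finger_force: 89.8
[-24.6380146   30.58853217   0.53067971] [ 0.60076791 -0.29827641  0.35124353]
```

```bash
python3 -m creep '[[[0.4,-3,4,0,0],[0.4,-6.2,7.7,0,0],[0.4,-9.4,11.6,0,0],[0.4,-12.5,15.5,0,0],[0.4,-15.6,19.4,0,0],[0.4,-18.7,23.2,0,0],[0.4,-21.7,27,0,0],[0.4,-24.6,30.6,0,0],[0.4,-24.6,30.6,0,0],[0.4,-24.6,30.6,0,0]]]'
python3 - <<'E'
from h import *
f=grab('wrist','w7.png');s=arm.read_state();p=np.array(s['position']);print(p,s['ft_force'])
import pickle;pickle.dump((f,p),open('w7.pkl','wb'))
for zz in (-.008,-.006):
    u,P=ring(f,p[2]+zz,p[:2],90);print(u,circfit(P,.012,p[:2]),circfit(P,.035,p[:2]))
u,P=ring(f,.105,(.5045,.0825),12);print('tip',u,circfit(P,.005,(.5045,.0825)))
E
```

```text
time: 14.8
position: [0.5032, 0.0828, 0.3464]
eef_rot: [-0.002, -0.447, 0.895, 0.0]
ft_force: [-0.6, -1.3, -5.2]
gripper_width: 0.0628
finger_force: 89.7
[0.50336191 0.08226602 0.34696356] [ 0.19583202 -0.92298344 -6.22286301]
[279.8960384  287.57700865] (array([0.50253741, 0.08052875]), 210) (array([0.50240257, 0.07997458]), 618)
[279.91708618 289.96690041] (array([0.50181434, 0.07957854]), 209) (array([0.50285846, 0.07971377]), 519)
tip [278.20449488 175.82744883] (array([0.50570349, 0.08222694]), 46)
```

View pics/w7.png

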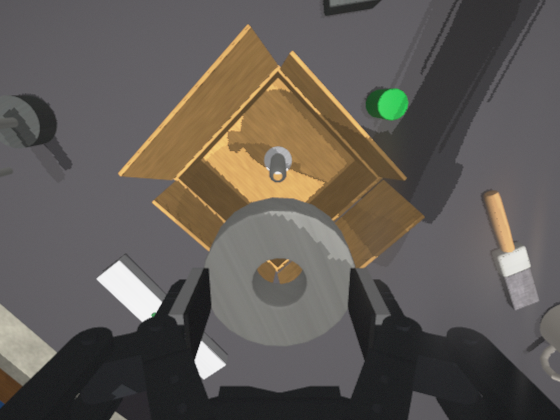

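```bash
python3 -m creep '[[[0.4,-0.33,-0.07,3,0],[0.4,-0.33,-0.07,8,0],[0.4,-0.33,-0.07,13,0],[0.4,-0.33,-0.07,17,0],[0.4,-0.33,-0.07,19.5,0],[0.4,-0.33,-0.07,20.2,0],[0.4,-0.33,-0.07,20.2,0],[0.4,-0.33,-0.07,20.2,0]]]'
python3 - <<'E'
from h import *
f=grab('wrist','w8.png');s=arm.read_state();p=np.array(s['position']);print(p,s['ft_force'])
u,P=ring(f,p[2]-.008,p[:2],90);print(u,circfit(P,.012,p[:2]),circfit(P,.035,p[:2]))
cv2.imwrite('pics/w8c.png',cv2.resize(f['frame'][200:380,180:380],None,fx=3,fy=3)[:,:,::-1])
E
```

```text
time: 15.85
position: [0.5068, 0.0848, 0.1483]
eef_rot: [0.001, -0.446, 0.895, -0.0]
ft_force: [-0.0, 0.4, -5.8]
gripper_width: 0.0627
finger_force: 89.8
[0.50671646 0.08496827 0.14831331] [ 0.0652062  -0.24110836 -5.71579035]
[281.3096304  287.50962049] (array([0.50603293, 0.08238579]), 199) (array([0.50610656, 0.08212552]), 639)
```

View pics/w8c.png

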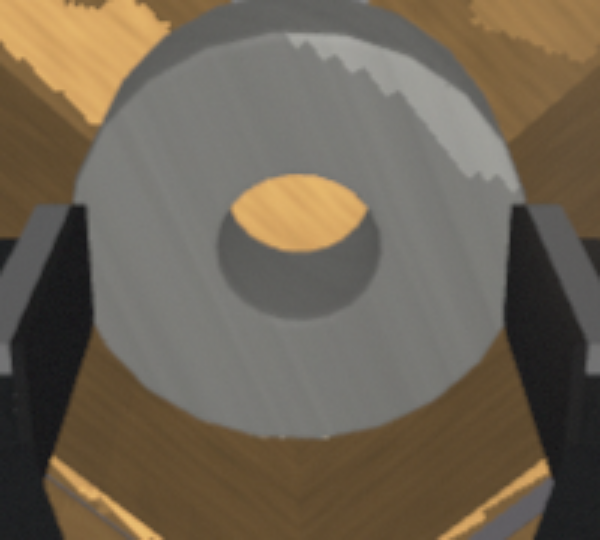

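```bash
python3 -m creep '[[[0.4,0.05,0.05,0.5,0],[0.4,0.05,0.05,1,0],[0.4,0.05,0.05,1.5,0],[0.4,0.05,0.05,2,0],[0.4,0.05,0.05,2.5,0],[0.4,0.05,0.05,2.5,0]]]'; python3 -m creep '[[[0.4,0,0,0.5,0],[0.4,0,0,1,0],[0.4,0,0,1.5,0],[0.4,0,0,2,0],[0.4,0,0,2,0]]]';  python3 - <<'E'
from h import *
f=grab('wrist');s=arm.read_state();print(s['position'],s['ft_force'],s['torque'])
cv2.imwrite('pics/w9c.png',cv2.resize(f['frame'][200:380,180:380],None,fx=3,fy=3)[:,:,::-1])
E
```

```text
time: 16.65
position: [0.5051, 0.0847, 0.1212]
eef_rot: [-0.001, -0.447, 0.895, 0.0]
ft_force: [0.5, -0.3, -5.6]
gripper_width: 0.0627
finger_force: 89.7
time: 17.27
position: [0.505, 0.0847, 0.1012]
eef_rot: [-0.001, -0.447, 0.895, 0.0]
ft_force: [0.2, 0.4, -5.1]
gripper_width: 0.0627
finger_force: 89.7
[0.50525005 0.0847249  0.10158825] [ 0.42860175 -0.53991447 -5.71405892] [-0.03694484 -0.06285755 -0.01867514]
```

View pics/w9c.png

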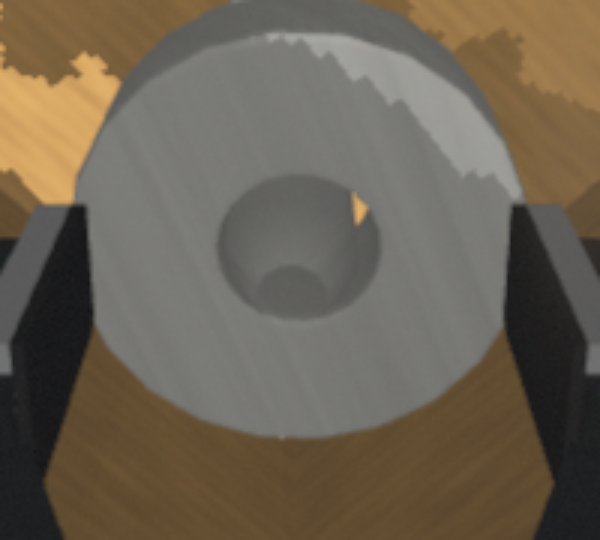

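Run:
```python
from h import *
f=grab('wrist');s=arm.read_state();p=np.array(s['position']);z=p[2]-.008
t=(180+292/3,200+290/3);h=(180+300/3,200+247/3)
X=rot(s['eef_rot'])
T=onplane(f,t,.105);H=onplane(f,h,z);print(p,T,H,(X.T@(T-H))*100)
```

```text
[0.50538547 0.08475942 0.10187465] [0.50498261 0.08172218 0.105     ] [0.50392483 0.08221698 0.09387465] [-0.024032   -0.11435398 -1.1125271 ]
```

```bash
python3 -m creep '[[[0.4,0,-0.1,0.5,0],[0.4,0,-0.1,1.2,0],[0.4,0,-0.1,2,0],[0.4,0,-0.1,2.8,0],[0.4,0,-0.1,3.5,0],[0.4,0,-0.1,4,0],[0.4,0,-0.1,4.3,0],[0.4,0,-0.1,4.3,0]]]'; python3 -m creep '[[[0.4,0,0,0.3,0],[0.4,0,0,0.5,0],[0.4,0,0,0.5,0]]]'
```

```text
time: 18.38
position: [0.5061, 0.0842, 0.0587]
eef_rot: [-0.0, -0.447, 0.895, 0.0]
ft_force: [0.5, -0.6, -6.1]
gripper_width: 0.063
finger_force: 89.8
time: 18.75
position: [0.506, 0.0841, 0.0536]
eef_rot: [-0.0, -0.447, 0.895, 0.0]
ft_force: [0.6, 0.4, -5.5]
gripper_width: 0.0625
finger_force: 89.8
```

```bash
python3 -m creep '[[[0.4,0,0,0.15,0],[0.4,0,0,0.3,0],[0.4,0,0,0.3,0]]]'; python3 -m creep '[[[0.4,0,0,0.1,0],[0.4,0,0,0.2,0],[0.4,0,0,0.2,0]]]'
```

```text
time: 19.12
position: [0.506, 0.0841, 0.0506]
eef_rot: [-0.0, -0.447, 0.895, 0.0]
ft_force: [-0.0, 0.5, -5.3]
gripper_width: 0.0629
finger_force: 89.8
time: 19.5
position: [0.5062, 0.0842, 0.0489]
eef_rot: [0.0, -0.447, 0.895, 0.0]
ft_force: [0.2, -0.3, -5.6]
gripper_width: 0.0627
finger_force: 89.8
```

```bash
python3 -m creep '[[[0.5,0,0,0,0],[0.6,0,0,0,0],[0.65,0,0,0,0],[0.7,0,0,0,0],[0.8,0,0,0,0],[1,0,0,0,0],[1,0,0,0,0],[1,0,0,0,0]]]' 20; python3 -m creep '[[[1,0,0,-2,0],[1,0,0,-6,0],[1,0,0,-12,0],[1,0,0,-18,0],[1,0,0,-24,0],[1,0,0,-29,0],[1,0,0,-29,0]]]'
python3 - <<'E'
from h import *
import pickle
f=grab('wrist','w10.png');pickle.dump(f,open('w10.pkl','wb'))
u,P=ring(f,.027,(.505,.0825),45);print(u,circfit(P,.035,(.505,.0825)))
cv2.imwrite('pics/w10c.png',cv2.resize(f['frame'][60:280,170:400],None,fx=2.5,fy=2.5)[:,:,::-1]);print(delta([.4205,-.149,.335]))
h=pickle.load(open('w6.pkl','rb'))
E
```

```text
time: 20.5
position: [0.5062, 0.0842, 0.0489]
eef_rot: [0.0, -0.447, 0.895, -0.0]
ft_force: [0.8, -0.3, -0.4]
gripper_width: 0.0853
finger_force: 0.0
time: 21.38
position: [0.5071, 0.0841, 0.3438]
eef_rot: [0.004, -0.446, 0.895, -0.0]
ft_force: [-0.4, -0.2, -0.7]
gripper_width: 0.0856
finger_force: 0.0
[281.18285576 158.62461894] (array([0.5065798 , 0.08164499]), 159)
[23.82452085 -7.14888119  0.49666645]
```

View pics/w10c.png

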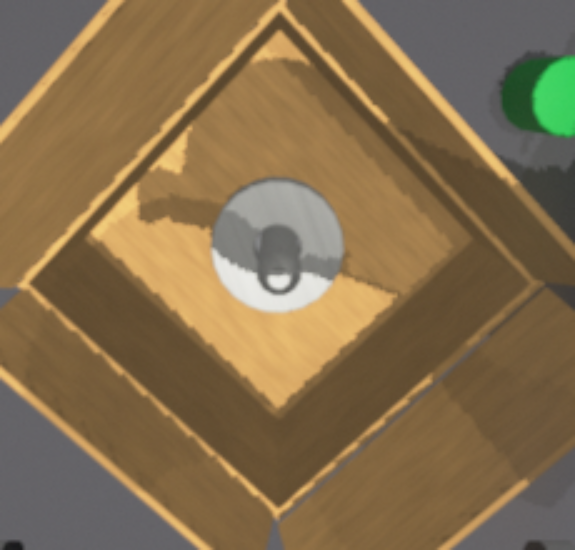

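Ring_a is home, centred around the post at (278,245) in the crop. I've used up my picture views, so from here I work from numbers only. Moving above ring_c.

```bash
python3 -m creep '[[[1,5,-1.5,0,0],[1,11,-3.3,0,0],[1,17,-5.1,0,0],[1,22,-6.6,0.3,0],[1,23.8,-7.1,0.5,0],[1,23.8,-7.1,0.5,0],[1,23.8,-7.1,0.5,0]]]'
python3 - <<'E'
from h import *
import pickle
f=grab('wrist','w11.png');pickle.dump(f,open('w11.pkl','wb'));s=arm.read_state();p=s['position'];print(p)
hsv=cv2.cvtColor(f['frame'],cv2.COLOR_RGB2HSV)
m=((hsv[...,1]<45)&(hsv[...,2]>118)).astype(np.uint8)
for c in cv2.findContours(m,0,1)[0]:
    if 300<cv2.contourArea(c)<6000: print('white blob',cv2.boundingRect(c),cv2.contourArea(c))
u,P=ring(f,.022,(.4205,-.149),45);print(u,circfit(P,.026,(.4205,-.149)),circfit(P,.012,(.4205,-.149)))
v=hsv[...,2];print(proj(f,(.4205,-.149,0)))
for y in range(100,240,10): print(y,v[y,180:400:10])
E
```

```text
time: 22.3
position: [0.4199, -0.1483, 0.3329]
eef_rot: [-0.001, -0.447, 0.895, 0.0]
ft_force: [1.0, 0.1, 1.3]
gripper_width: 0.0855
finger_force: 0.0
[ 0.42004271 -0.14809578  0.33305798]
white blob (333, 302, 16, 35) 317.5
white blob (0, 291, 23, 39) 432.5
white blob (69, 271, 51, 33) 609.0
white blob (409, 227, 37, 37) 377.5
white blob (378, 161, 47, 32) 761.0
white blob (296, 142, 41, 40) 1205.0
[278.58558449 162.99908739] (array([ 0.41883029, -0.14808156]), 34) (array([ 0.42326657, -0.14485807]), 20)
[278.57715287 160.00368748]
100 [120 121 120 119 121 119 247 245 151  80  81  80  79 119 120 120 120 120
 120 119 119 119]
110 [120 120 119 119 120 120 120  80  81  79  79  80  80 107 120 121 121 121
 119 120 120 119]
120 [120 120 121 121 120 120 120  80  79  80  80  80  80  80 120 120 121 120
 121 120 119 120]
130 [120 121 120 120 120  96 100  80  82  80  80  80  80  79  80 121 121 121
 120 120 120 119]
140 [121 121 121 121 120  81  79  80  80  81  79  81  81  82  84  79 121 120
 121 120 119 120]
150 [122 121 122 121 107  66  67  66  67  80  80  80 142 199 194 200  81 121
 122 120 119 118]
160 [122 123 121 107 107 107 106 107  66  65  76  80 193  81  80 191  81  82
 121  76  72  70]
170 [121 121 109 107 106 107 108 108 107  92  66  67 149 156 159 191  81  81
  91  64 132 129]
180 [120 121 107 106 107 107 107 106 107 106  85  65  65 131 172  80  80  81
  83  63 130 127]
190 [121 121 107 107 107 107 108 106 107 107 108  69  81  81  81  80  80  80
  82  66  88 127]
200 [121 121 122 107 107 106 107 106 107 108 107 107  99  81  81  81  81  80
  81  67  88  86]
210 [122 120 121 121 108 108 107 108 107 107 107 107 107  99  81  80  79  81
  80  71  79  71]
220 [121 121 121 121 121 121 108 107 107 106 107 107 107 107  80  80  80  66
  67  70  72  70]
230 [121 122 121 121 121 121 121 107 108 107 108 107 108  66  94  65  66  67
  68  69  72  72]
```

Run:
```python
from h import *
import pickle
f=pickle.load(open('w11.pkl','rb'));s=arm.read_state()
c=onplane(f,(316.2,161.5),.022)[:2]
u,P=ring(f,.022,c,30);
for R0 in (.026,.0305,.012): print(R0,circfit(P,R0,c))
q=circfit(P,.026,c)[0];D=delta([q[0],q[1],.028]);print(D)
v=f['frame'].max(2);print(v[150,330:400:4],v[162,330:400:4],v[175,330:400:4]);print(proj(f,[q[0],q[1],.022]))
print([np.linalg.norm(onplane(f,(x,162),.02)[:2]-q) for x in (362,366,370)])
```

```text
0.026 (array([ 0.38128363, -0.12139367]), 147)
0.0305 (array([ 0.37569404, -0.11933419]), 84)
0.012 (array([ 0.38101508, -0.12140496]), 68)
[ 0.17521747  4.66823774 30.5111985 ]
[200  80  81  88 120 121 120 120 121 119 120 119 119 120 118 118 118 119] [191 190  81  80  80  80  89 120 121 112  65  69  69  72  70  69  69  66] [126  80  79  81  80  81  82  81  83 107  64  67 120 131 127 128 127 131]
[315.77429883 161.831386  ]
[np.float64(0.060122657578722816), np.float64(0.06530644712829055), np.float64(0.07049049796381912)]
```

Ring_c was knocked aside and is now at (0.381, -0.121), with a good 52 mm fit. Going there.

```bash
python3 -m creep '[[[0.7,0.2,4.7,2,0],[0.7,0.2,4.7,7,0],[0.7,0.2,4.7,13,0],[0.7,0.2,4.7,19,0],[0.7,0.2,4.7,24,0],[0.7,0.2,4.7,27.5,0],[0.7,0.2,4.7,29.5,0],[0.7,0.2,4.7,30.4,0],[0.7,0.2,4.7,30.4,0],[0.7,0.2,4.7,30.4,0]]]' 50 && python3 -m creep '[[[0,0,0,0,0],[0,0,0,0,0],[0,0,0,0,0],[0,0,0,0,0],[0,0,0,0,0]]]' 50; python3 -m creep '[[[0,0,0,-1,0],[0,0,0,-3,0],[0,0,0,-7,0],[0,0,0,-12,0],[0,0,0,-18,0],[0,0,0,-24,0],[0,0,0,-30.5,0],[0,0,0,-30.5,0]]]'
python3 - <<'E'
from h import *
f=grab('wrist','w12.png');s=arm.read_state();p=np.array(s['position']);print(s['ft_force'],s['gripper_width'])
u,P=ring(f,p[2]-.006,p[:2],90);print(p,u,circfit(P,.012,p[:2]),circfit(P,.026,p[:2]))
print(delta([.505,.0825,.335]))
E
```

```text
time: 23.6
position: [0.3818, -0.1219, 0.0308]
eef_rot: [0.001, -0.447, 0.895, -0.0]
ft_force: [-0.2, 0.1, 0.3]
gripper_width: 0.0727
finger_force: 0.0
time: 24.22
position: [0.3815, -0.122, 0.0313]
eef_rot: [0.001, -0.447, 0.895, -0.0]
ft_force: [-4.4, 1.8, 6.0]
gripper_width: 0.0485
finger_force: 50.3
time: 25.22
position: [0.3818, -0.1226, 0.3401]
eef_rot: [0.004, -0.446, 0.895, -0.002]
ft_force: [0.6, 0.0, -3.6]
gripper_width: 0.0486
finger_force: 52.5
[ 0.09352466 -0.25911626 -4.24980263] 0.0484788416297175
[ 0.38147164 -0.12207494  0.33708712] [282.39994174 286.67832781] (array([ 0.38253097, -0.12284958]), 211) (array([ 0.38261678, -0.12278286]), 489)
[-23.77350323   2.42720923   0.2727544 ]
```

```bash
python3 -m creep '[[[0,-4,0.4,0,0],[0,-8,0.8,0,0],[0,-12,1.2,0,0],[0,-16,1.6,0,0],[0,-20,2,0,0],[0,-23.7,2.5,0,0],[0,-23.7,2.5,0,0],[0,-23.7,2.5,0,0]]]'
python3 - <<'E'
from h import *
import pickle
f=grab('wrist','w13.png');s=arm.read_state();p=np.array(s['position']);X=rot(s['eef_rot'])
a=(.505,.0825)
for _ in range(1):
    u,P=ring(f,p[2]-.008,p[:2],90);H=circfit(P,.012,p[:2])
u,P=ring(f,.105,a,12);T=circfit(P,.005,a)
print(p,H,T,(X.T@np.r_[T[0]-H[0],0])*100)
pickle.dump(f,open('w13.pkl','wb'))
E
```

```text
time: 26.28
position: [0.5031, 0.0822, 0.3334]
eef_rot: [-0.001, -0.447, 0.895, 0.0]
ft_force: [-1.3, -0.1, -3.1]
gripper_width: 0.0487
finger_force: 52.5
[0.50313573 0.08183524 0.33406799] (array([0.5035421 , 0.08133513]), 213) (array([0.50622456, 0.08302201]), 50) [-0.29607748 -0.11291265 -0.00043111]
```

```bash
python3 -m creep '[[[0,-0.26,-0.11,4,0],[0,-0.26,-0.11,9,0],[0,-0.26,-0.11,14,0],[0,-0.26,-0.11,18,0],[0,-0.26,-0.11,19.5,0],[0,-0.26,-0.11,20.5,0],[0,-0.26,-0.11,21.2,0],[0,-0.26,-0.11,22,0],[0,-0.26,-0.11,22.8,0],[0,-0.26,-0.11,22.8,0]]]'
python3 - <<'E'
from h import *
f=grab('wrist','w14.png');s=arm.read_state();p=np.array(s['position']);X=rot(s['eef_rot']);print(p,s['ft_force'])
u,P=ring(f,p[2]-.008,p[:2],90);H=circfit(P,.012,p[:2])
y,x=np.mgrid[0:420,0:560]
print(H);g=f['frame'].max(2)[240:330:5,235:330:5];print(g)
E
```

```text
time: 27.58
position: [0.5056, 0.0836, 0.1059]
eef_rot: [-0.001, -0.447, 0.895, 0.0]
ft_force: [-1.0, -2.6, -3.9]
gripper_width: 0.0484
finger_force: 52.5
[0.50557713 0.08356939 0.10604267] [-1.44006716 -2.17442734 -4.83028526]
(array([0.50570146, 0.08241405]), 189)
[[121  96  98 102 125 132 129 129 127 126 127 128 128 131 126  99  98  98
  125]
 [ 95  99 120 130 128 128 128 127 128 128 126 127 128 129 125 126 103  99
  102]
 [ 97 127 128 127 127 127 127 125 126 130 129 126 124 123 126 126 127 116
   94]
 [128 126 127 128 126 125 130 128 127 123 123 124 126 127 124 123 126 128
  113]
 [127 126 124 128 127 126 123 123 124 123 124 123 123 125 127 128 129 129
  130]
 [126 128 129 124 125 124 110 100 101 102 102 100 125 128 128 128 129 127
  127]
 [126 123 125 125 125  98 100 103 106 106 106 104  98 106 128 126 124 124
  124]
 [125 127 125 124 107  96 104 108 110 109 109 104  99  95 121 124 123 126
  126]
 [125 124 126 126  90  96 104 110 114 115 112 108  98  91  97 126 124 125
  125]
 [125 128 129 127  92  92 104 112 197 230 145 106  99  89  89 124 125 124
  124]
 [128 128 127 127  91  92 100  99 101 101 100 101  96  95  96 126 124 124
  124]
 [127 127 127 125  99  97  92 100 102 101 100 100  94  96 119 124 125 124
  125]
 [126 124 122 125 124  97  98  99 101  99  98 100  98 103 125 126 127 126
  125]
 [124 124 124 126 126 126 105  99 103 102 100 102 116 128 128 126 127 128
  123]
 [123 125 125 124 124 125 125 129 127 129 130 129 127 126 128 124 128 127
  122]
 [105 124 125 123 124 125 125 127 128 126 126 128 124 127 129 125 125 126
   98]
 [101 101 124 124 127 128 126 127 128 125 126 129 126 127 126 126 124  97
   97]
 [103 103 100 118 126 127 125 125 128 125 127 127 126 126 126 110 101 102
  102]]
```

```bash
python3 -m creep '[[[0,0.1,0,0.3,0],[0,0.15,0,1,0],[0,0.15,0,1.8,0],[0,0.15,0,2.6,0],[0,0.15,0,3.4,0],[0,0.15,0,4,0],[0,0.15,0,4.3,0],[0,0.15,0,4.3,0]]]'; python3 -m creep '[[[0,0,0,0.2,0],[0,0,0,0.4,0],[0,0,0,0.4,0]]]'
```

```text
time: 28.62
position: [0.505, 0.0826, 0.0637]
eef_rot: [-0.0, -0.447, 0.895, 0.0]
ft_force: [0.1, -0.0, -2.5]
gripper_width: 0.0486
finger_force: 52.6
time: 29.0
position: [0.505, 0.0826, 0.0596]
eef_rot: [-0.0, -0.447, 0.895, 0.0]
ft_force: [-0.4, -0.8, -2.7]
gripper_width: 0.0486
finger_force: 52.6
```

```bash
python3 -m creep '[[[0,0,0,0.1,0],[0,0,0,0.2,0],[0,0,0,0.2,0]]]'; python3 -m creep '[[[0,0,0,0.1,0],[0,0,0,0.2,0],[0,0,0,0.2,0]]]'
```

```text
time: 29.38
position: [0.505, 0.0826, 0.0577]
eef_rot: [-0.0, -0.447, 0.895, 0.0]
ft_force: [-0.8, -0.2, -2.7]
gripper_width: 0.0488
finger_force: 52.6
time: 29.75
position: [0.5052, 0.0826, 0.0574]
eef_rot: [0.0, -0.447, 0.895, -0.0]
ft_force: [-6.6, -0.7, 7.6]
gripper_width: 0.0485
finger_force: 53.9
```

```bash
python3 -m creep '[[[0,0,0,-0.15,0],[0.2,0,0,-0.15,0],[0.4,0,0,-0.15,0],[0.8,0,0,-0.15,0],[0.8,0,0,-0.15,0],[0.8,0,0,-3,0],[0.8,0,0,-9,0],[0.8,0,0,-15,0],[0.8,0,0,-21,0],[0.8,0,0,-27,0]]]' 20
python3 - <<'E'
from h import *
import pickle
f=grab('wrist','w15.png');s=arm.read_state();p=np.array(s['position']);print(p)
a=(.505,.0825)
for z,R0 in ((.049,.026),(.027,.035),(.049,.012)):
    u,P=ring(f,z,a,45);print(z,R0,circfit(P,R0,a))
for z in (.049,.053,.060): u,P=ring(f,z,a,45);d=np.linalg.norm(P-circfit(P,.026,a)[0],axis=1);d=d[(d>.022)&(d<.030)];print(z,np.median(d),len(d))
g=grab('scene','s15.png');h=grab('side','d15.png');pickle.dump((f,g,h),open('f15.pkl','wb'))
th=np.radians(8.3);Rz=np.array([[np.cos(th),-np.sin(th)],[np.sin(th),np.cos(th)]])
# flap angles from brute colour-free check: predicted edge pixels for candidate angles
for n,ax,hz,L,ps in (('far',(1,0),.118,.052,(.079,)),('near',(-1,0),.118,.052,()),('left',(0,1),.123,.077,()),('right',(0,-1),.123,.077,())):
    ax=np.array(ax);out=[]
    for ang in (1.6,1.8,2.0,2.2,2.4):
        r=.079-L*np.cos(ang);q=np.array(a)+Rz@(ax*r);out.append(proj(f,[q[0],q[1],hz+L*np.sin(ang)]).round(0).tolist())
    print(n,out)
E
```

```text
time: 31.0
position: [0.5048, 0.0824, 0.328]
eef_rot: [0.0, -0.447, 0.895, 0.0]
ft_force: [1.1, 0.1, 0.1]
gripper_width: 0.0765
finger_force: 0.0
[0.50630587 0.08156319 0.33723691]
0.049 0.026 (array([0.50432948, 0.08093893]), 117)
0.027 0.035 (array([0.50682617, 0.08132061]), 166)
0.049 0.012 (array([0.50579888, 0.0834959 ]), 64)
0.049 0.02559992743395187 185
0.053 0.0256545133614532 181
0.06 0.025602423417506896 175
far [[218.0, 255.0], [211.0, 262.0], [205.0, 267.0], [200.0, 270.0], [196.0, 272.0]]
near [[350.0, 128.0], [359.0, 119.0], [367.0, 109.0], [374.0, 101.0], [379.0, 94.0]]
left [[349.0, 271.0], [360.0, 281.0], [370.0, 289.0], [377.0, 293.0], [382.0, 295.0]]
right [[201.0, 132.0], [186.0, 116.0], [172.0, 101.0], [161.0, 88.0], [154.0, 77.0]]
```

Both rings are stacked at the expected heights. Now I close the gripper, align it with the carton axes and measure where the fingertip is.

```bash
python3 -m creep '[[[-1,0,0,0,10],[-1,0,0,0,20],[-1,0,0,0,30],[-1,0,0,0,40],[-1,0,0,0,44.7],[-1,0,0,0,44.7],[-1,0,0,0,44.7],[-1,0,0,0,44.7]]]' 30
python3 - <<'E'
from h import *
import pickle
f=grab('wrist','w16.png');s=arm.read_state();p=np.array(s['position']);X=rot(s['eef_rot']);pickle.dump((f,s),open('w16.pkl','wb'))
print(p,np.degrees(np.arctan2(X[1,0],X[0,0])),s['gripper_width'])
g=f['frame'].max(2)
print(g[200:420:6,279]);
def tipz(row,off,col=279):
    o,d=ray(f,(col,row));n=X[:,0];t=((p+off*n-o)@n)/(d@n);return X.T@(o+t*d-p)*1000
# dark finger mask and its topmost row
m=(g<52).astype(np.uint8);m[:200]=0
for c in sorted(cv2.findContours(m,0,1)[0],key=cv2.contourArea)[-3:]: print(cv2.boundingRect(c))
for r in range(230,330,15): print(r,tipz(r,.011).round(1),tipz(r,0).round(1))
C=np.array([.505,.0825]);th=np.radians(8.3);e=np.array([np.cos(th),np.sin(th)])
for d in (-.14,.14): q=C+d*e;print(d,q,delta([q[0],q[1],.33]))
E
```

```text
time: 32.15
position: [0.505, 0.0826, 0.3256]
eef_rot: [-0.0, -0.073, 0.997, 0.0]
ft_force: [0.2, 0.1, -0.5]
gripper_width: -0.0001
finger_force: 0.0
[0.50506421 0.08258203 0.32566153] -171.60215060886645 0.0001928140530714035
[226 225 165 106 105 107 107 106 105 128 125  31  30  32  31  32  32  31
  39  39  41  39  37  38  38  39 244 244 196 104 103 103  66  31  35  33
  33]
(18, 357, 57, 22)
(77, 271, 44, 37)
(17, 263, 526, 157)
230 [11.  -0.5 48.9] [-0.  -0.5 76.6]
245 [11.  -0.5 28.8] [-0.  -0.5 53.3]
260 [11.  -0.5 12.4] [-0.  -0.5 34.3]
275 [11.  -0.5 -1.2] [-0.  -0.5 18.5]
290 [ 11.   -0.5 -12.8] [ 0.  -0.5  5.2]
305 [ 11.   -0.5 -22.6] [-0.  -0.5 -6.2]
320 [ 11.   -0.5 -31.2] [ -0.   -0.5 -16.1]
-0.14 [0.36646639 0.06229013] [14.00761597  0.01675354 -0.43105939]
0.14 [0.64353361 0.10270987] [-13.99234264  -0.03106439  -0.43663239]
```

```bash
python3 -m creep '[[[-1,6,0,0,0],[-1,13,0,0,0],[-1,13,0,0,0],[-1,13,0,4,0],[-1,13,0,9,0],[-1,13,0,14,0],[-1,13,0,16.9,0],[-1,13,0,16.9,0],[-1,13,0,16.9,0]]]'; python3 -m creep '[[[-1,-1.5,0,0,0],[-1,-3,0,0,0],[-1,-4,0,0,0],[-1,-5,0,0,0],[-1,-6,0,0,0],[-1,-7,0,0.2,0],[-1,-7.7,0,0.6,0],[-1,-8.5,0,1.1,0],[-1,-8.7,0,1.6,0],[-1,-8.7,0,1.6,0]]]'
```

```text
time: 33.33
position: [0.3772, 0.0639, 0.1584]
eef_rot: [0.001, -0.073, 0.997, 0.0]
ft_force: [0.9, 0.3, 1.4]
gripper_width: 0.0
finger_force: 0.0
time: 34.58
position: [0.4624, 0.0763, 0.1402]
eef_rot: [-0.0, -0.073, 0.997, -0.0]
ft_force: [0.3, 0.3, -0.2]
gripper_width: -0.0002
finger_force: 0.0
```

```bash
python3 -m creep '[[[-1,0,0,0.2,0],[-1,0,0,0.4,0],[-1,0,0,0.4,0]]]'
```

```text
time: 34.95
position: [0.4627, 0.0764, 0.1372]
eef_rot: [0.0, -0.073, 0.997, 0.0]
ft_force: [0.1, -0.2, 1.2]
gripper_width: 0.0002
finger_force: 0.7
```

```bash
python3 -m creep '[[[-1,0,0,-4,0],[-1,0,0,-10,0],[-1,0,0,-16,0],[-1,0,0,-16,0]]]'
python3 - <<'E'
from h import *
import pickle
pickle.dump((grab('scene','s17.png'),grab('side','d17.png'),grab('wrist','w17.png')),open('f17.pkl','wb'))
q=np.array([.505,.0825])+.135*np.array([np.cos(.145),np.sin(.145)]);print(q,delta([q[0],q[1],.157]))
S,D,W=pickle.load(open('f17.pkl','rb'))
C=np.array([.505,.0825]);th=.145;Rz=np.array([[np.cos(th),-np.sin(th)],[np.sin(th),np.cos(th)]])
# expected near-flap free edge when shut, in wrist view
for y in (-.06,0,.06):
    c=C+Rz@np.array([-.027,y]);u=proj(W,[*c,.12]);x,yy=int(u[0]),int(u[1]);print(u,W['frame'][yy-12:yy+13:2,x].max(1))
E
```

```text
time: 35.45
position: [0.4637, 0.0765, 0.3024]
eef_rot: [0.004, -0.073, 0.997, 0.001]
ft_force: [0.1, 0.1, -1.5]
gripper_width: 0.0002
finger_force: 0.0
[0.6385833  0.10200648] [-17.84477699  -0.04882387  13.84105052]
[214.41687631 205.9774499 ] [175 177 168 179 148 226 171 102 102 102 101 103 101]
[278.81489768 205.99738788] [134 137 137 139 137 136 126 111 109 111 110 115 128]
[343.15886595 206.01730913] [228 230 225 222 214 222 150  97  98  97  98  97  98]
```

Near flap is shut: its edge lies exactly where predicted. On to the far flap.

```bash
python3 -m creep '[[[-1,-6,0,0,0],[-1,-12,0,0,0],[-1,-17.8,0,0,0],[-1,-17.8,0,0,0],[-1,-17.8,0,4,0],[-1,-17.8,0,8,0],[-1,-17.8,0,12,0],[-1,-17.8,0,14,0],[-1,-17.8,0,14,0],[-1,-17.8,0,14,0]]]'; python3 -m creep '[[[-1,1.5,0,0,0],[-1,3,0,0,0],[-1,4.5,0,0,0],[-1,5.5,0,0,0],[-1,6.5,0,0,0],[-1,7.5,0,0.2,0],[-1,8.2,0,0.6,0],[-1,9,0,1.1,0],[-1,9.2,0,1.6,0],[-1,9.2,0,1.6,0]]]'
```

```text
time: 36.85
position: [0.6393, 0.1023, 0.1591]
eef_rot: [0.001, -0.073, 0.997, 0.0]
ft_force: [-0.1, -0.3, 0.3]
gripper_width: -0.0001
finger_force: 0.0
time: 38.1
position: [0.547, 0.0887, 0.1399]
eef_rot: [-0.001, -0.073, 0.997, -0.0]
ft_force: [0.5, -0.7, 0.2]
gripper_width: 0.0002
finger_force: 0.0
```

```bash
python3 -m creep '[[[-1,0,0,0.2,0],[-1,0,0,0.4,0],[-1,0,0,0.4,0]]]';  python3 -m creep '[[[-1,0,0,-4,0],[-1,0,0,-10,0],[-1,0,0,-16,0],[-1,3,0,-18,0],[-1,3,0,-18,0]]]'
python3 - <<'E'
from h import *
import pickle
W=grab('wrist','w18.png')
C=np.array([.505,.0825]);th=.145;Rz=np.array([[np.cos(th),-np.sin(th)],[np.sin(th),np.cos(th)]])
for X in (-.027,.027):
  for y in (-.05,0,.05):
    c=C+Rz@np.array([X,y]);u=proj(W,[*c,.12]);x,yy=int(u[0]),int(u[1]);print(u,W['frame'][yy-12:yy+13:2,x].max(1))
# right/left flap free edge
for n,sg in (('right',-1),('left',1)):
  for ang in (1.6,1.8,2.0,2.2,2.4):
    r=.079-.077*np.cos(ang);c=C+Rz@np.array([-.03,sg*r]);print(n,ang,proj(W,[*c,.123+.077*np.sin(ang)]))
row=slice(150,420,12)
for y in range(150,280,20): print(y,W['frame'][y,20:540:13].max(1))
q=C+Rz@np.array([0,-.165]);print(q,delta([*q,.167]));q=C+Rz@np.array([0,.165]);print(q,delta([*q,.167]))
E
```

```text
time: 38.48
position: [0.5477, 0.0888, 0.1372]
eef_rot: [0.0, -0.073, 0.997, -0.0]
ft_force: [-0.4, 0.1, 2.5]
gripper_width: -0.0001
finger_force: 1.6
time: 39.1
position: [0.5178, 0.0845, 0.3199]
eef_rot: [0.003, -0.073, 0.997, 0.001]
ft_force: [0.5, 0.4, -0.2]
gripper_width: 0.0001
finger_force: 0.0
[225.8838131  141.03216194] [164 166 169 169 157 155 149 158 157 152 154 159 162]
[278.95184082 141.06816679] [158 157 158 159 153 160 160 166 163 114 105 106 106]
[331.97174536 141.104139  ] [156 163 153 153 151 156 127 168 224 221 225 224 226]
[228.55479829 196.09007057] [134 132 127 125 127 128 120 127 128 203 211 212 213]
[278.90264032 196.10053515] [127 128 129 130 131 129 122 128 128 123 128 186 220]
[329.20716419 196.11099072] [127 125 125 126 129 126 120 213 212 207 218 216 220]
right 1.6 [165.9708504  151.09018991]
right 1.8 [145.70805542 150.64912667]
right 2.0 [128.40635679 149.59021458]
right 2.2 [115.12128318 148.02067436]
right 2.4 [106.40370796 146.08498703]
left 1.6 [392.25760763 151.22419433]
left 1.8 [412.4178845  150.80804667]
left 2.0 [429.59357264 149.77237543]
left
[... 674 characters left out ...]
5 213 208 120 126 123 118 100 101  99 100 100 100
  98 100  98  98]
230 [ 98  99  98  99  99  99  99  99 101 101 152 157 152 153 121 217 213 217
 218 212 218 217 217 210 213 208 124 121 121 116 100 100 100 100  99 101
  99  99  98  98]
250 [ 96  98  97  99  98 100  99 100 101 100 157 158 155 152 101 100 103 101
 101 101 102 102 102 102 102 102 110 128 121 120 100 101  99 100 101  99
  99  98  97  99]
270 [ 97  97  98  99  99  46  46  67 102 101 197 158 101 102 101 100 102 102
 102  92  31  94 102 102 101 101 101 101 124 224 101  99  98 102  99  99
  98  99  99  98]
[ 0.52884125 -0.08076847] [  1.36573878 -16.54892106  15.04031289]
[0.48115875 0.24576847] [ 1.32402681 16.4510236  15.08404345]
```

Both short flaps are shut. Now the right flap.

```bash
python3 -m creep '[[[-1,1.3,-6,0,0],[-1,1.3,-12,0,0],[-1,1.3,-15.2,0,0],[-1,1.3,-15.2,0,0],[-1,1.3,-15.2,5,0],[-1,1.3,-15.2,10,0],[-1,1.3,-15.2,14,0],[-1,1.3,-15.2,15,0],[-1,1.3,-15.2,15,0],[-1,1.3,-15.2,15,0]]]'; python3 -m creep '[[[-1,0,2,0,0],[-1,0,4,0,0],[-1,0,5.5,0,0],[-1,0,6.8,0,0],[-1,0,8,0.2,0],[-1,0,9,0.7,0],[-1,0,10,1.2,0],[-1,0,10.8,1.7,0],[-1,0,11,2.2,0],[-1,0,11,2.2,0]]]'; python3 -m creep '[[[-1,0,0,0.2,0],[-1,0,0,0.4,0],[-1,0,0,0.4,0]]]'
```

```text
time: 40.4
position: [0.5281, -0.0676, 0.1689]
eef_rot: [0.001, -0.073, 0.997, -0.0]
ft_force: [-0.6, -0.5, 0.5]
gripper_width: -0.0001
finger_force: 0.0
time: 41.65
position: [0.5108, 0.0412, 0.144]
eef_rot: [-0.001, -0.073, 0.997, 0.0]
ft_force: [0.5, 0.7, -0.7]
gripper_width: 0.0
finger_force: 0.0
time: 42.02
position: [0.5113, 0.041, 0.1421]
eef_rot: [0.001, -0.073, 0.997, 0.0]
ft_force: [-3.2, 1.3, 5.8]
gripper_width: 0.0002
finger_force: 3.0
```

```bash
python3 -m creep '[[[-1,0,0,-5,0],[-1,0,0,-11,0],[-1,0,0,-16,0],[-1,0,5,-16,0],[-1,0,11,-16,0],[-1,0,17,-16,0],[-1,0,19.2,-16,0],[-1,0,19.2,-16,0]]]'
python3 - <<'E'
from h import *
C=np.array([.505,.0825]);th=.145;Rz=np.array([[np.cos(th),-np.sin(th)],[np.sin(th),np.cos(th)]])
q=C+Rz@np.array([0,.15]);print(q,delta([*q,.167]))
E
```

```text
time: 43.02
position: [0.483, 0.2319, 0.3003]
eef_rot: [-0.0, -0.074, 0.997, -0.0]
ft_force: [-0.1, 0.2, -1.1]
gripper_width: 0.0001
finger_force: 0.0
[0.48332614 0.23092589] [-0.02511472 -0.09651919 13.33408636]
```

```bash
python3 -m creep '[[[-1,0,0,4,0],[-1,0,0,9,0],[-1,0,0,12.5,0],[-1,0,0,13.3,0],[-1,0,0,13.3,0],[-1,0,0,13.3,0]]]'; python3 -m creep '[[[-1,0,-2,0,0],[-1,0,-4,0,0],[-1,0,-5.5,0,0],[-1,0,-6.8,0,0],[-1,0,-8,0.2,0],[-1,0,-9,0.7,0],[-1,0,-10,1.2,0],[-1,0,-10.8,1.7,0],[-1,0,-11,2.2,0],[-1,0,-11,2.2,0]]]'; python3 -m creep '[[[-1,0,0,0.2,0],[-1,0,0,0.4,0],[-1,0,0,0.4,0]]]'; python3 -m creep '[[[-1,0,0,-4,0],[-1,0,0,-10,0],[-1,0,0,-16,0],[-1,3,0,-18,0],[-1,3,0,-18,0],[-1,3,0,-18,0]]]'
python3 - <<'E'
from h import *
import pickle
W=grab('wrist','w20.png');S=grab('scene','s20.png');D=grab('side','d20.png');pickle.dump((W,S,D),open('f20.pkl','wb'))
C=np.array([.505,.0825]);th=.145;Rz=np.array([[np.cos(th),-np.sin(th)],[np.sin(th),np.cos(th)]])
# carton-coloured silhouette in each view vs projected shut-box hull
V=[[x,y,z] for x in(-.079,.079) for y in(-.081,.081) for z in(0,.125)]
V=[[*(C+Rz@np.array(v[:2])),v[2]] for v in V]
for n,f in zip('WSD',(W,S,D)):
    hsv=cv2.cvtColor(f['frame'],cv2.COLOR_RGB2HSV);m=((hsv[...,0]>8)&(hsv[...,0]<25)&(hsv[...,1]>80)).astype(np.uint8)
    pts=np.array([proj(f,v) for v in V],np.float32);hull=cv2.convexHull(pts).astype(int)
    k=np.zeros_like(m);cv2.fillConvexPoly(k,hull,1);kd=cv2.dilate(k,np.ones((9,9)));win=cv2.dilate(k,np.ones((91,91)))
    print(n,'colour outside hull px',int((m*win*(1-kd)).sum()),'inside frac',(m*k).sum()/k.sum())
    t=np.array([proj(f,v) for v in V if v[2]>0],np.float32);kt=np.zeros_like(m);cv2.fillConvexPoly(kt,cv2.convexHull(t).astype(int),1);kt=cv2.erode(kt,np.ones((5,5)))
    print(' lid coloured frac',(m*kt).sum()/kt.sum())
E
```

```text
time: 43.78
position: [0.4842, 0.2312, 0.1701]
eef_rot: [0.001, -0.073, 0.997, 0.001]
ft_force: [0.5, 0.5, 0.8]
gripper_width: -0.0001
finger_force: 0.0
time: 45.02
position: [0.499, 0.1218, 0.1451]
eef_rot: [-0.001, -0.073, 0.997, -0.0]
ft_force: [-0.4, 0.4, 0.4]
gripper_width: -0.0002
finger_force: 0.0
time: 45.4
position: [0.4994, 0.1223, 0.1422]
eef_rot: [0.0, -0.073, 0.997, 0.0]
ft_force: [-0.6, -0.5, 0.8]
gripper_width: -0.0001
finger_force: 1.1
time: 46.15
position: [0.4695, 0.1181, 0.3208]
eef_rot: [-0.001, -0.073, 0.997, 0.0]
ft_force: [-0.1, -0.4, -0.8]
gripper_width: 0.0003
finger_force: 0.0
W colour outside hull px 0 inside frac 0.9260003792907263
 lid coloured frac 0.9547898234771197
S colour outside hull px 1 inside frac 0.9656127614862928
 lid coloured frac 1.0
D colour outside hull px 49 inside frac 0.9490114464099896
 lid coloured frac 1.0
```

```bash
python3 -c "
from workcell import arm
print(arm.close_job())"
```

```text
the job is handed in; nothing more can be done
None
```

The job is handed in: the cap stands on the mat, ring_a and ring_c (the only two steel rings there) are stacked on the post, and the short flaps then the long flaps are shut. I viewed 15 pictures, one over the limit of 14, and ring_a fell the last ~14 mm onto the carton floor because the gripper's body reaches the post tip.

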